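Release the red bead from the bead dispenser

ROBOT

A 6-joint arm with a two-finger parallel gripper is mounted at the origin on the work surface; the furniture and walls round the work are solid. World frame = base frame: x ahead of the robot, y to its left, z up, the work surface at z = 0. Lengths are in m, angles in rad, forces in N, time in s.
With the tool pointing down it reaches from about 0.15 to 0.775 m from the base axis. Payload 6.1 kg.
Tool frame: the origin (TCP) lies on the centre line of the jaws, within the pads' length; the fingertips stand 19 mm ahead of it and the grasp point (between the pads) is the TCP; z points along the fingers, x is the direction in which the jaws open and shut, and the axes are right-handed (so a half turn about z gives the same grasp; the last joint's range is limited). The gripper opens to 85 mm and grips with 20 to 120 N. Pads are 22 mm wide; open, the fingers measure 114 mm over their backs; the gripper's body (76 mm by 85 mm) begins 54 mm behind the grasp point. The pads swing forward as they close: fully open they stand 13 mm farther back than shut.
Start: joints at [1.137, 0.126, -0.04, 1.405, 0, 1.571], TCP at [0.221, 0.476, 0.25] pointing down, gripper open.
Joint ranges: [-2.72, 2.72], [-0.95, 1.95], [-1.27, 1.35], [-1.78, 2.02], [-1.46, 1.47], [-3.14, 3.14]. Speed limits (rad/s): [2.39, 2.39, 3.01, 3.14, 3.14, 3.14].

INTERFACE

Orientations are given as [roll, pitch, yaw] about the fixed x, y, z axes, in that order (R = Rz(yaw) Ry(pitch) Rx(roll)).
In Python, from bench import arm, cams, job gives the robot as it stands. The module is installed in compiled form; this text tells all that it offers.
- The arm moves only by the shell command python3 -m pendant 'ROWS' [OPENING] [FORCE]. ROWS is JSON, a list of rows, each an object with "translation": the shift along the tool's x, y, z in cm, a list of three; "angular": the turn, a rotation vector about the tool's x, y, z in rad, a list of three. A call has exactly 8 rows; each row shifts and turns the commanded pose from where the row before left it, along the tool's axes as they then stand; what a row does not reach is not made up. A row lasts 1/8 s, in which the tool goes at most 62.5 mm and 10.7 degrees, less where a joint would pass 70% of its speed; a pose out of reach is approached as far as the arm can. A call is refused whole if a number of a shift passes 6.25 or a number of a turn 0.188, either way. A call with a gripper value outside its range is refused whole. OPENING is the finger opening in cm, from 0 to 8.54, set as the call begins (- or left out, the last holds). The fingers move at their own pace and stop on an object; FORCE is the grip in N (left out, the last holds). Time passes only in rows, so rows that do not move let the fingers close, or fill a call up. It gives the time, the measured TCP pose, the force and the opening at its end, in the units of the state.
- arm.observe(): the state, without advancing time (a new reading comes with each control period).
- cams.get_image(name): name is "side" or "top"; returns a dict with "image" (420x560x3 uint8, red, green, blue), "vfov" (degrees; the focal length in pixels is half the picture's height over the tangent of half this angle, whatever the lens; pixels are square), "cx", "cy" (the principal point, pixels), "k1" (the pictures are not rectified: a ray, as slopes to the right and down, at radius r is drawn at 1 + k1 r^2 times it, then the intrinsics apply), "origin" and "orientation" of the camera in the world. Camera axes: x right, y down, z forward; pixel columns grow to the right and rows downward; lengths in m; the calibration is good to about 2 mm. A picture is of the moment at which its call begins. There is no depth.
- job.finish_job(): hands the job in, once; it reports no verdict.
The state is a dict: "t": time; "joint_pos": joint angles; "dq": joint speeds; "joint_efforts": joint torques, N m; "tcp_pos": TCP position; "orientation": TCP orientation; "force": force on the tool from outside, world axes, zero at the start; "moment": the same for the moment, N m; "finger_gap": finger opening in m.
Only numpy, scipy, OpenCV 4.12 (cv2) and the standard library are available. Lean on these libraries where they do the work, as an engineer would, in place of code of your own. Each camera call takes 0.05 s, during which the arm holds its last target.

TASK

Press down the black pad of the rocking lever whose gate holds back the red bead, keep it down until the bead has rolled into the tray at the front of the dispenser, then let the lever come back up so that its gate is shut again. The blue bead must stay waiting behind its own gate. Do not touch, push or pick up the beads, and leave the candle jar beside the tray, the wooden egg and the hand stamp standing where they are.

Things in the scene. Friction and masses are not known exactly. Their poses are not given: they have to be found in the camera images.
- dispenser: Fixed two-lane bead dispenser, plywood base 183 long, 216 wide (110 round the tray), 8 mm thick; two chutes slope 10 degrees down to a two-pocket tray at its front. Origin: on the table, midway between the lanes, 20 mm behind gates and pads; +x tray to back, +y left seen from the tray, z up. Lane centres y +-20, gates x -20, tray x -45 to -109 mm, rim 34 mm high; back wall x 58, 60 high; hinge posts y +-75, 73 high.
- lever_left (a joint): Brass rocking lever of the left (+y) lane; hinge along the dispenser's x at x -20, y +75, z 62 mm. 0 = at rest, gate shut; grows as the outer pad is pressed down, to a stop at 0.45 rad (pad 24 mm lower). The gate tongue on its inner end clears the bead from about 0.3 rad. Springs back when let go; pushing the pad centre takes about 3 N at first, 5 N at the stop.
- lever_right (a joint): The same for the right lane (own -y side): hinge at own x -20, y -75 mm. Same values, travel and spring.
- pad_left (a point): Centre of the top of the left lever's black pad, a 36 x 36 mm square at the lever's outer end, 55 mm outside the hinge (own y +130 mm), its top 70 mm above the table at rest. Moves with the lever.
- pad_right (a point): Centre of the top of the right lever's black pad, same size and height, at own y -130 mm.
- red_bead: Red wooden bead, a ball 24 mm across, origin at its centre, 41 mm above the table while it waits behind a gate, in either the left or the right lane (it starts 15 mm behind the gate's centre). In the tray its centre lies about 23 mm above the table.
- blue_bead: Blue wooden bead of the same size, waiting in the other lane; it must stay there.
- candle_jar: Dark candle jar with black lid, 60 mm across, 66 mm high, loose, in front of the dispenser's left hinge post, beside the tray; origin at the centre of its underside. A bystander.
- egg: Turned wooden egg standing on its foot, 43 mm across, 57 mm high, loose, behind the dispenser to its left; origin at the centre of its underside. A bystander.
- knob_stamp: Wooden hand stamp with knob handle, 32 x 39 mm, 74 mm high, loose, in front of the dispenser's right hinge post, beside the tray; origin at the centre of its underside. A bystander.

How it is judged:
On the way, in this order (a step that is already met when the one before it is completed fails the run):
1. the lever of the red bead's lane is pressed down (over 0.25 rad) (((value of joint lever_left above 0.25 rad and y of red_bead in the frame of dispenser above 0 m) or (value of joint lever_right above 0.25 rad and y of red_bead in the frame of dispenser below 0 m))), for 0.1 s.
2. the red bead has rolled into the tray (x of red_bead in the frame of dispenser between -0.112 and -0.055 m and y of red_bead in the frame of dispenser between -0.045 and 0.045 m and z of red_bead in the frame of dispenser below 0.04 m), for 0.2 s.
At the end, for the whole second after the job is handed in: The red bead lies at rest (under 30 mm/s) in the front tray of the dispenser, the blue bead still waits in its chute behind its gate, and both levers are back up (under 0.06 rad) with their gates shut (all of step 2 and linear speed of red_bead below 0.03 m/s and x of blue_bead in the frame of dispenser between -0.014 and 0.05 m and y of blue_bead in the frame of dispenser between -0.04 and 0.04 m and z of blue_bead in the frame of dispenser above 0.032 m and value of joint each of lever_left, lever_right below 0.06 rad); the robot touches nothing.
It fails at once if the robot touches a bead (contact force between any of the fingers, the arm and red_bead above 0.3 N or contact force between any of the fingers, the arm and blue_bead above 0.3 N).
It fails at once if the red bead is lifted (centre over 70 mm above the table) (height (world z) of red_bead above 0.07 m).
It fails at once if the blue bead leaves its place behind its gate (not (x of blue_bead in the frame of dispenser between -0.014 and 0.05 m and y of blue_bead in the frame of dispenser between -0.04 and 0.04 m and z of blue_bead in the frame of dispenser above 0.032 m)).
It fails at once if the candle jar, the wooden egg or the hand stamp is shifted by more than 20 mm or tipped (distance of any of candle_jar, egg, knob_stamp from where it was at the start of the episode above 0.02 m or angle between any of candle_jar, egg, knob_stamp's own z axis and vertical above 0.3 rad).
It also fails if it takes over 32 s, if anything falls off the work surface, if the arm or the gripper's body presses on something with over 40 N, if the wrist force passes 120 N, or if a joint passes its speed limit or range.

## Working session

There is one attempt and no reset: what is moved stays moved. The work goes in short steps, Python scripts to look and compute and a shell command to move; the robot and the scene stay as the last step left them, time stands still between calls to the robot, and variables do not carry over. Pictures are saved under pics/ and viewed, and the job is handed in when it is done.

```bash
mkdir -p pics; python3 - <<'E'
from bench import arm,cams
import cv2,pickle
print(arm.observe())
for n in("side","top"):
    d=cams.get_image(n); pickle.dump(d,open(n+".pkl","wb"))
    cv2.imwrite(f"pics/{n}0.png",d["image"][:,:,::-1])
    print(n,{k:v for k,v in d.items() if k!="image"})
E
```

```text
{'t': 0.0, 'joint_pos': array([ 1.13700442e+00,  1.26388642e-01, -4.06104780e-02,  1.40543561e+00,
       -2.71553874e-05,  1.57077531e+00]), 'dq': array([-0.00114894,  0.00134145, -0.00052523, -0.00093488,  0.00036751,
       -0.00059346]), 'joint_efforts': array([ 1.41120734e-03, -4.35913432e+01,  3.52923203e+01,  1.72003760e-02,
        1.01767123e-04, -6.25025280e-06]), 'tcp_pos': array([0.22050668, 0.47601381, 0.24952281]), 'orientation': array([3.14156553e+00, 1.63840255e-03, 1.13702544e+00]), 'force': array([-0.97543638,  0.11866514, -0.66960396]), 'moment': array([-0.01989183,  0.03501947,  0.02447604]), 'finger_gap': 0.08561108627884323}
side {'vfov': 47.73388117266957, 'cx': 267.1065267649014, 'cy': 202.4524229282697, 'k1': -0.15549381645193613, 'origin': array([0.34890238, 0.965303  , 0.51010049]), 'orientation': array([-2.03381665, -0.0084222 , -2.92793764])}
top {'vfov': 46.39222377342905, 'cx': 277.1125403850544, 'cy': 211.40406490656937, 'k1': -0.10165120523027452, 'origin': array([0.35865485, 0.14387618, 0.90829791]), 'orientation': array([-2.95708775,  0.00544345, -1.5963845 ])}
```

View pics/side0.png

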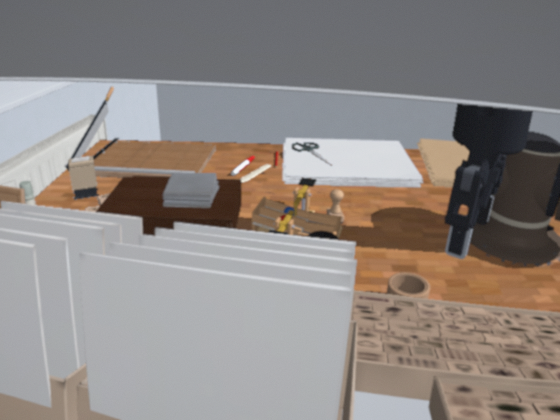

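View pics/top0.png

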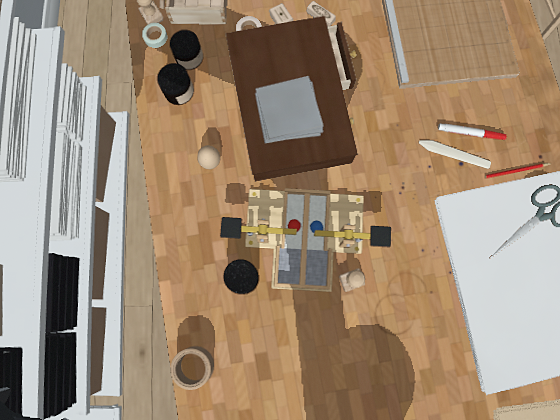

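```bash
cat > h.py <<'E'
import numpy as np,cv2,pickle
from scipy.spatial.transform import Rotation as R
def ld(n): return pickle.load(open(n+".pkl","rb"))
def K(d):
    f=210/np.tan(np.radians(d["vfov"]/2)); return np.array([[f,0,d["cx"]],[0,f,d["cy"]],[0,0,1]])
def dist(d): return np.array([d["k1"],0,0,0.])
def Rm(d): return R.from_euler("xyz",d["orientation"]).as_matrix()
def ray(d,p):
    u=cv2.undistortPoints(np.array([[p]],float),K(d),dist(d))[0,0]
    return Rm(d)@np.array([u[0],u[1],1])
def atz(d,p,z):
    r=ray(d,p); o=d["origin"]; return o+r*(z-o[2])/r[2]
def proj(d,P):
    Rc=Rm(d).T; t=-Rc@d["origin"]
    return cv2.projectPoints(np.atleast_2d(np.array(P,float)),cv2.Rodrigues(Rc)[0],t,K(d),dist(d))[0][:,0]
def tri(d1,p1,d2,p2):
    A=[];b=[]
    for d,p in((d1,p1),(d2,p2)):
        r=ray(d,p);r/=np.linalg.norm(r);M=np.eye(3)-np.outer(r,r);A.append(M);b.append(M@d["origin"])
    A=np.vstack(A);b=np.hstack(b);x=np.linalg.lstsq(A,b,rcond=None)[0];return x,np.linalg.norm(A@x-b)
def crop(d,x0,y0,x1,y1,s,fn): cv2.imwrite(fn,cv2.resize(d["image"][y0:y1,x0:x1,::-1],None,fx=s,fy=s,interpolation=cv2.INTER_CUBIC))
E
python3 - <<'E'
from h import *
crop(ld("top"),190,140,400,300,3.8,"pics/topc.png")
crop(ld("side"),230,160,370,260,5.5,"pics/sidec.png")
E
```

```text
(no output)
```

View pics/topc.png

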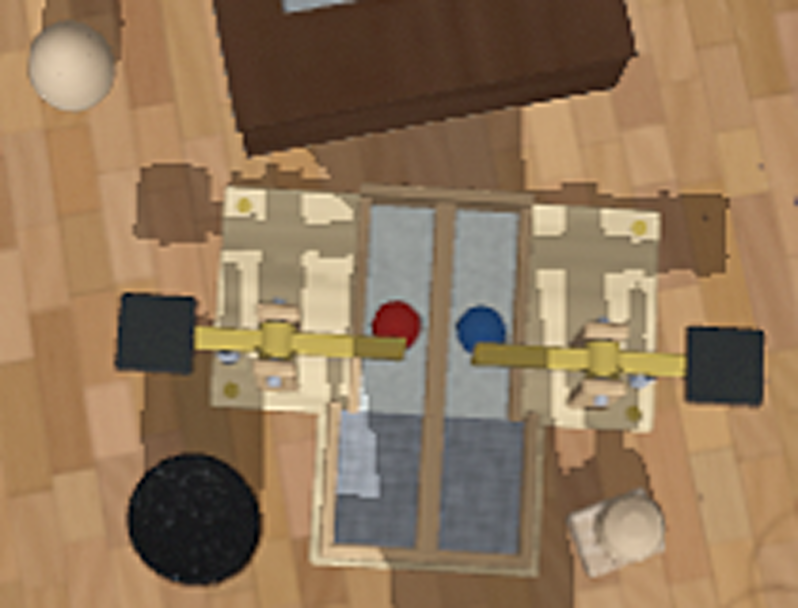

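View pics/sidec.png

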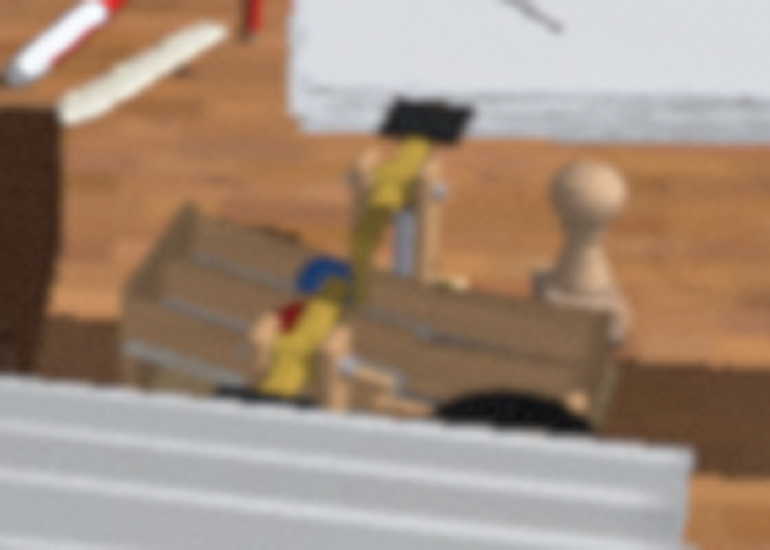

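```bash
python3 - <<'E'
from h import *
t,s=ld("top"),ld("side")
T=lambda x,y:(190+x/3.8-.37,140+y/3.8-.37); S=lambda x,y:(230+x/5.5-.4,160+y/5.5-.4)
pl,pr=T(156,333),T(725,366)
L=atz(t,pl,.07);Rr=atz(t,pr,.07);print(L,Rr,np.linalg.norm(L-Rr))
print("tri right",tri(t,pr,s,S(427,121)))
# left pad far-right edge corners seen in side
print("hinge L",tri(t,T(278,340),s,S(300,335)))
print("blue",tri(t,T(480,329),s,S(326,280)))
print("jar lid",atz(t,T(195,518),.066),"egg",atz(t,T(70,67),.035),"stamp",atz(t,T(632,528),.06))
d=L-Rr; yaw=np.arctan2(-d[0],d[1]);print("yaw",yaw)
c=(L+Rr)/2; ex=np.array([np.cos(yaw),np.sin(yaw),0]);ey=np.array([-ex[1],ex[0],0])
o=c+.02*ex;o[2]=0;print("origin",o)
W=lambda x,y,z:o+x*ex+y*ey+np.array([0,0,z])
pts=[W(-.109,.045,.034),W(-.109,-.045,.034),W(.058,.045,.06),W(-.02,.13,.07),W(-.02,.075,.062),W(-.005,.02,.041),W(-.005,-.02,.041),W(-.038,.13,.07),W(-.002,.112,.07)]
for p in pts:
  a=proj(t,p)[0];b=proj(s,p)[0]
  print(np.round(p,3),"topcrop",np.round((a-[190,140])*3.8),"sidecrop",np.round((b-[230,160])*5.5))
E
```

```text
[0.4893753 0.2255573 0.07     ] [ 0.46723308 -0.03315264  0.07      ] 0.25965575619950687
tri right (array([ 0.46746392, -0.03430265,  0.06464564]), np.float64(0.0006503721058821532))
hinge L (array([0.4843785 , 0.16998073, 0.06908392]), np.float64(0.000654454061970379))
blue (array([0.49092767, 0.07568833, 0.04235435]), np.float64(0.0008971530476250414))
jar lid [0.40525803 0.20917596 0.066     ] egg [0.62746002 0.27016005 0.035     ] stamp [0.39571203 0.01165454 0.06      ]
yaw -0.08537898611998053
origin [0.49823134 0.09449682 0.        ]
[0.393 0.149 0.034] topcrop [329. 542.] sidecrop [553. 418.]
[0.386 0.059 0.034] topcrop [522. 554.] sidecrop [595. 305.]
[0.56  0.134 0.06 ] topcrop [350. 181.] sidecrop [113. 287.]
[0.489 0.226 0.07 ] topcrop [154. 332.] sidecrop [252. 407.]
[0.485 0.171 0.062] topcrop [275. 341.] sidecrop [295. 351.]
[0.495 0.115 0.041] topcrop [395. 323.] sidecrop [294. 326.]
[0.492 0.075 0.041] topcrop [480. 328.] sidecrop [321. 280.]
[0.471 0.227 0.07 ] topcrop [151. 371.] sidecrop [304. 415.]
[0.506 0.206 0.07 ] topcrop [196. 295.] sidecrop [216. 373.]
```

```bash
python3 - <<'E'
from h import *
t,s=ld("top"),ld("side")
for p in [(.2205,.476,.23),(.2205,.476,.25),(.2205,.476,.4),(0,0,.3),(0,0,0)]: print(p,proj(t,p),proj(s,p))
# shelf edges
for uv in [(128,110),(125,400),(55,70),(78,255)]: print(uv,[np.round(atz(t,uv,z),3)[:2] for z in (0,.1,.25)])
E
```

```text
(0.2205, 0.476, 0.23) [[ 39.94375402 407.75420994]] [[464.38782193 246.72181317]]
(0.2205, 0.476, 0.25) [[ 32.95953446 410.71133434]] [[467.87692452 231.64766503]]
(0.2205, 0.476, 0.4) [[-34.56982792 438.86563078]] [[494.77184516 101.54473529]]
(0, 0, 0.3) [[408.8747098  599.38586078]] [[542.42722614 103.11581953]]
(0, 0, 0) [[366.67210098 503.59838318]] [[510.42686101 234.89520338]]
(128, 110) [array([0.742, 0.436]), array([0.7  , 0.404]), array([0.636, 0.356])]
(125, 400) [array([0.189, 0.428]), array([0.208, 0.397]), array([0.236, 0.35 ])]
(55, 70) [array([0.838, 0.596]), array([0.785, 0.546]), array([0.706, 0.471])]
(78, 255) [array([0.454, 0.523]), array([0.444, 0.482]), array([0.428, 0.419])]
```

```bash
python3 -m pendant '[{"translation":[-2.6,2.0,0],"angular":[0,0,0]},{"translation":[-2.6,2.0,0],"angular":[0,0,0]},{"translation":[-2.6,2.0,0],"angular":[0,0,0]},{"translation":[-2.6,2.0,0],"angular":[0,0,0]},{"translation":[-2.6,2.0,0],"angular":[0,0,0]},{"translation":[-2.6,2.0,0],"angular":[0,0,0]},{"translation":[-2.6,2.0,0],"angular":[0,0,0]},{"translation":[-2.6,2.0,0],"angular":[0,0,0]}]' 0 20; python3 - <<'E'
from bench import arm
import numpy as np
from h import R
s=arm.observe();print(s["t"],s["tcp_pos"],s["orientation"],s["finger_gap"],s["joint_pos"],s["force"])
M=R.from_euler("xyz",s["orientation"]).as_matrix()
print("to above pad, cm:",100*M.T@(np.array([.489,.226,.15])-s["tcp_pos"]))
E
```

```text
t: 1.1
tcp_pos: [0.2783, 0.2192, 0.25]
orientation: [-3.141, 0.0, 1.137]
force: [0.8, 0.6, 0.6]
finger_gap: -0.0001
1.1 [0.27831502 0.2192378  0.25002497] [-3.14148815e+00  3.88072542e-04  1.13734724e+00] -7.156313631340543e-05 [ 6.67280359e-01 -1.96766572e-01 -3.49554272e-01  1.41840194e+00
 -8.26056173e-05  1.10072948e+00] [0.75664313 0.59721467 0.58169689]
to above pad, cm: [ 9.46640728 18.83716639  9.99685564]
```

```bash
python3 -m pendant '[{"translation":[1.18,2.35,1.0],"angular":[0,0,0]},{"translation":[1.18,2.35,1.0],"angular":[0,0,0]},{"translation":[1.18,2.35,1.0],"angular":[0,0,0]},{"translation":[1.18,2.35,1.0],"angular":[0,0,0]},{"translation":[1.18,2.35,1.0],"angular":[0,0,0]},{"translation":[1.18,2.35,1.5],"angular":[0,0,0]},{"translation":[1.18,2.35,1.5],"angular":[0,0,0]},{"translation":[1.2,2.38,2.0],"angular":[0,0,0]}]' 
python3 - <<'E'
from bench import arm,cams
import numpy as np,pickle
from h import *
for n in("side","top"):
    d=cams.get_image(n); pickle.dump(d,open(n+"1.pkl","wb"))
crop(ld("top1"),190,140,400,300,3.8,"pics/topc1.png")
crop(ld("side1"),200,110,400,260,4,"pics/sidec1.png")
s=arm.observe();print(s["t"],s["tcp_pos"],s["force"])
M=R.from_euler("xyz",s["orientation"]).as_matrix()
print("to pad, cm:",100*M.T@(np.array([.489,.226,.07+.019])-s["tcp_pos"]))
p=s["tcp_pos"]-[0,0,.019]
print((proj(ld("top1"),p)-[190,140])*3.8,(proj(ld("side1"),p)-[200,110])*4)
E
```

```text
t: 2.1
tcp_pos: [0.4899, 0.227, 0.1496]
orientation: [-3.142, 0.0, 1.137]
force: [1.0, -0.1, -0.3]
finger_gap: -0.0003
2.2 [0.48971068 0.22650616 0.14733178] [ 0.02217971 -0.5552501  -0.00238149]
to pad, cm: [-0.05814308 -0.02974235  5.83346535]
[[138.83745358 310.06360949]] [[304.05602664 383.05840851]]
```

View pics/topc1.png

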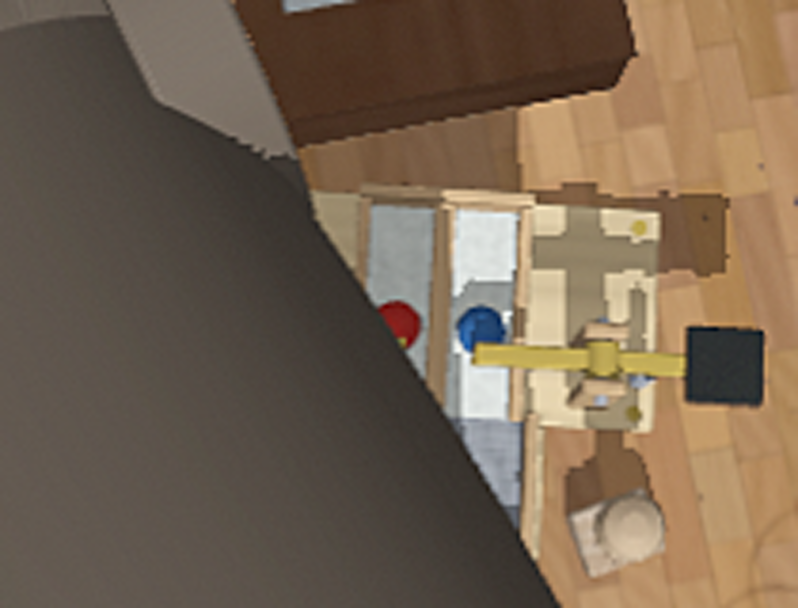

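View pics/sidec1.png

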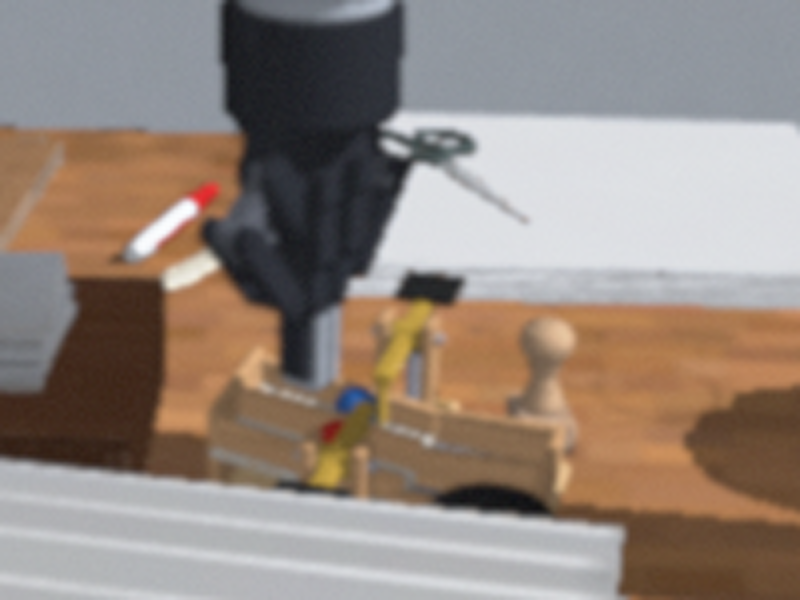

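```bash
python3 -m pendant '[{"translation":[0,0,1.3],"angular":[0,0,0]},{"translation":[0,0,1.3],"angular":[0,0,0]},{"translation":[0,0,1.2],"angular":[0,0,0]},{"translation":[0,0,0.8],"angular":[0,0,0]},{"translation":[0,0,0.6],"angular":[0,0,0]},{"translation":[0,0,0.4],"angular":[0,0,0]},{"translation":[0,0,0.3],"angular":[0,0,0]},{"translation":[0,0,0.0],"angular":[0,0,0]}]' 
```

```text
t: 3.2
tcp_pos: [0.489, 0.2271, 0.0912]
orientation: [-3.142, 0.0, 1.137]
force: [0.4, -0.2, 0.2]
finger_gap: -0.0
```

```bash
python3 -m pendant '[{"translation":[0,0,0.3],"angular":[0,0,0]},{"translation":[0,0,0.3],"angular":[0,0,0]},{"translation":[0,0,0.3],"angular":[0,0,0]},{"translation":[0,0,0.3],"angular":[0,0,0]},{"translation":[0,0,0.3],"angular":[0,0,0]},{"translation":[0,0,0.1],"angular":[0,0,0]},{"translation":[0,0,0],"angular":[0,0,0]},{"translation":[0,0,0],"angular":[0,0,0]}]' 
python3 - <<'E'
from bench import arm,cams
from h import *
for n in("side","top"):
    d=cams.get_image(n); pickle.dump(d,open(n+"2.pkl","wb"))
crop(ld("top2"),190,140,400,300,3.8,"pics/topc2.png")
crop(ld("side2"),230,160,370,260,5.5,"pics/sidec2.png")
s=arm.observe();print(s["t"],s["tcp_pos"],s["force"])
E
```

```text
t: 4.2
tcp_pos: [0.4893, 0.2273, 0.0755]
orientation: [3.141, -0.001, 1.137]
force: [1.3, 3.5, 4.5]
finger_gap: -0.0
4.3 [0.48928341 0.2272423  0.07549504] [1.80462006 3.73638818 4.05671264]
```

View pics/topc2.png

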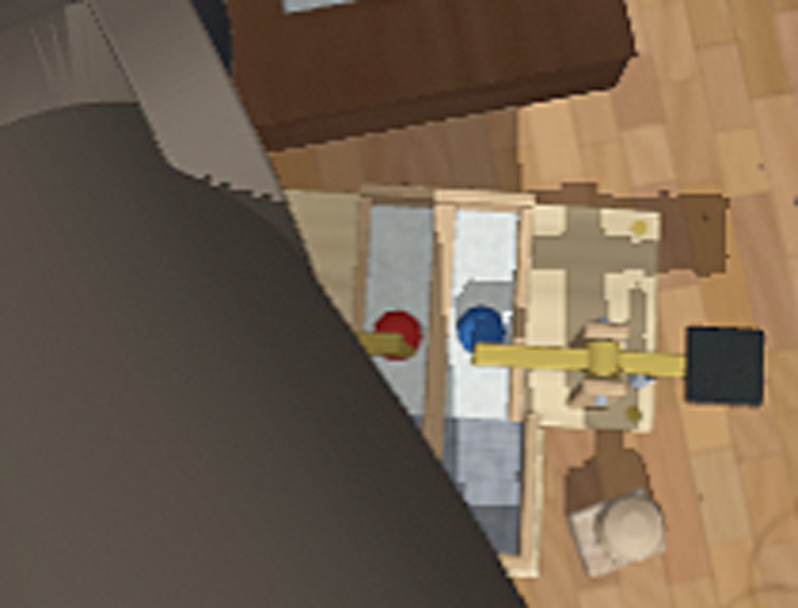

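View pics/sidec2.png

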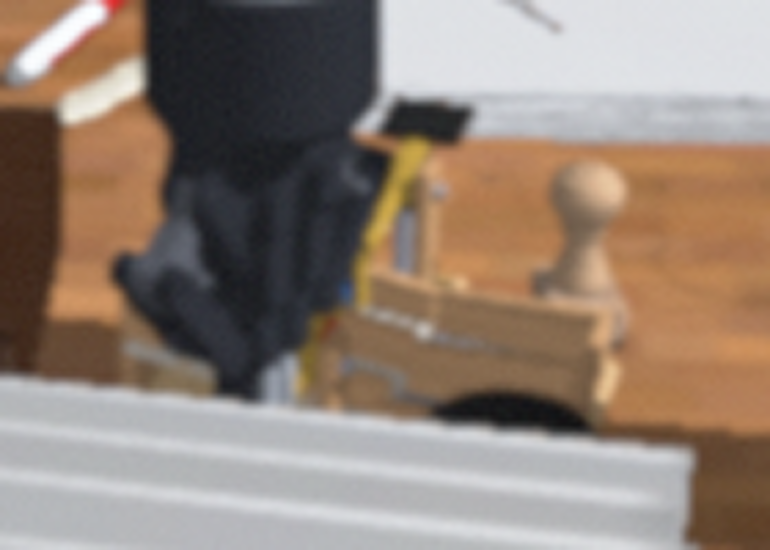

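```bash
python3 -m pendant '[{"translation":[0,0,0.15],"angular":[0,0,0]},{"translation":[0,0,0.15],"angular":[0,0,0]},{"translation":[0,0,0],"angular":[0,0,0]},{"translation":[0,0,0],"angular":[0,0,0]},{"translation":[0,0,0.0],"angular":[0,0,0]},{"translation":[0,0,0],"angular":[0,0,0]},{"translation":[0,0,0],"angular":[0,0,0]},{"translation":[0,0,0],"angular":[0,0,0]}]' 
python3 - <<'E'
from bench import arm,cams
from h import *
for n in("side","top"):
    d=cams.get_image(n); pickle.dump(d,open(n+"3.pkl","wb"))
crop(ld("top3"),190,140,400,300,3.8,"pics/topc3.png")
crop(ld("side3"),230,160,370,260,5.5,"pics/sidec3.png")
s=arm.observe();print(s["t"],s["tcp_pos"],s["force"])
E
```

```text
t: 5.3
tcp_pos: [0.4891, 0.227, 0.0724]
orientation: [3.141, -0.0, 1.137]
force: [2.6, 1.3, 5.1]
finger_gap: 0.0002
5.4 [0.48911528 0.22703711 0.07232796] [2.62795405 1.30232658 5.06831287]
```

View pics/topc3.png

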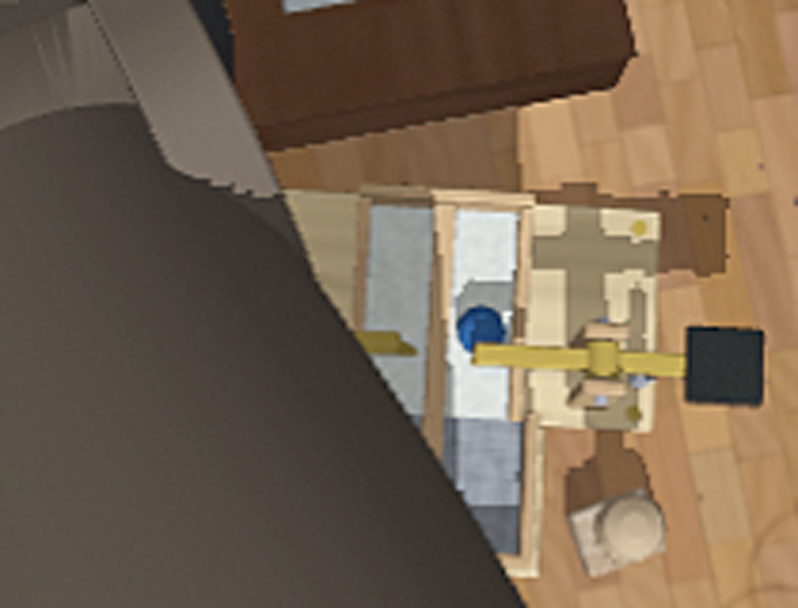

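View pics/sidec3.png

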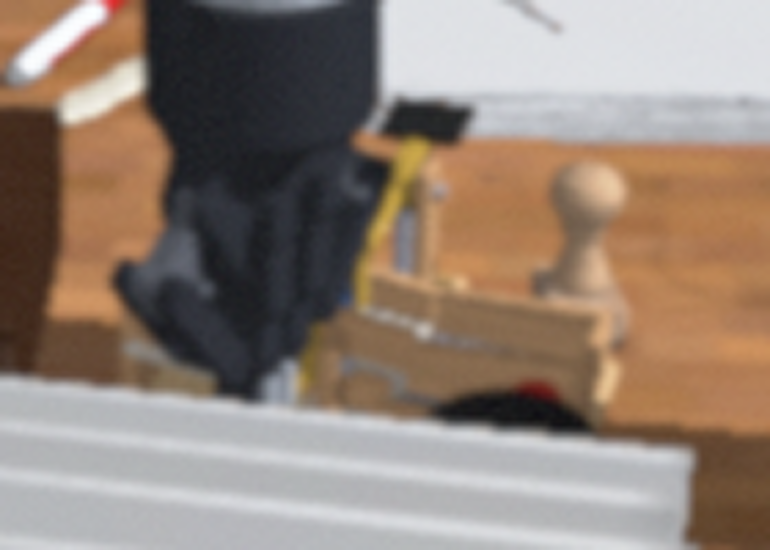

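The red bead has left the lane and now shows above the jar lid at side crop (537,388), which is at the front of the tray. Blue is still at its gate, top crop (481,328). I'll raise the tool and retreat.

```bash
python3 -m pendant '[{"translation":[0,0,0],"angular":[0,0,0]},{"translation":[0,0,0],"angular":[0,0,0]},{"translation":[0,0,-0.5],"angular":[0,0,0]},{"translation":[0,0,-0.5],"angular":[0,0,0]},{"translation":[0,0,-0.6],"angular":[0,0,0]},{"translation":[0,0,-0.6],"angular":[0,0,0]},{"translation":[0,0,-2],"angular":[0,0,0]},{"translation":[0,0,-3],"angular":[0,0,0]}]' 
python3 -m pendant '[{"translation":[0,0,-3],"angular":[0,0,0]},{"translation":[-0.5,-1,-2],"angular":[0,0,0]},{"translation":[-1.5,-3,-2],"angular":[0,0,0]},{"translation":[-1.5,-3,-2],"angular":[0,0,0]},{"translation":[-1.5,-3,-1],"angular":[0,0,0]},{"translation":[-1.5,-3,0],"angular":[0,0,0]},{"translation":[-1.5,-3,0],"angular":[0,0,0]},{"translation":[-1.5,-3,0],"angular":[0,0,0]}]' 
python3 - <<'E'
from bench import arm,cams
from h import *
for n in("side","top"):
    d=cams.get_image(n); pickle.dump(d,open(n+"4.pkl","wb"))
crop(ld("top4"),190,140,400,300,3.8,"pics/topc4.png")
crop(ld("side4"),230,160,370,260,5.5,"pics/sidec4.png")
s=arm.observe();print(s["t"],s["tcp_pos"],s["force"])
E
```

```text
t: 6.4
tcp_pos: [0.4873, 0.226, 0.1433]
orientation: [-3.139, 0.004, 1.137]
force: [0.9, -0.5, -0.1]
finger_gap: -0.0003
t: 7.4
tcp_pos: [0.2749, 0.2196, 0.2437]
orientation: [-3.141, 0.003, 1.137]
force: [-0.0, 0.8, 0.1]
finger_gap: -0.0001
7.5 [0.27371448 0.21940714 0.24402862] [ 0.11058123  0.08728143 -0.08486835]
```

View pics/topc4.png

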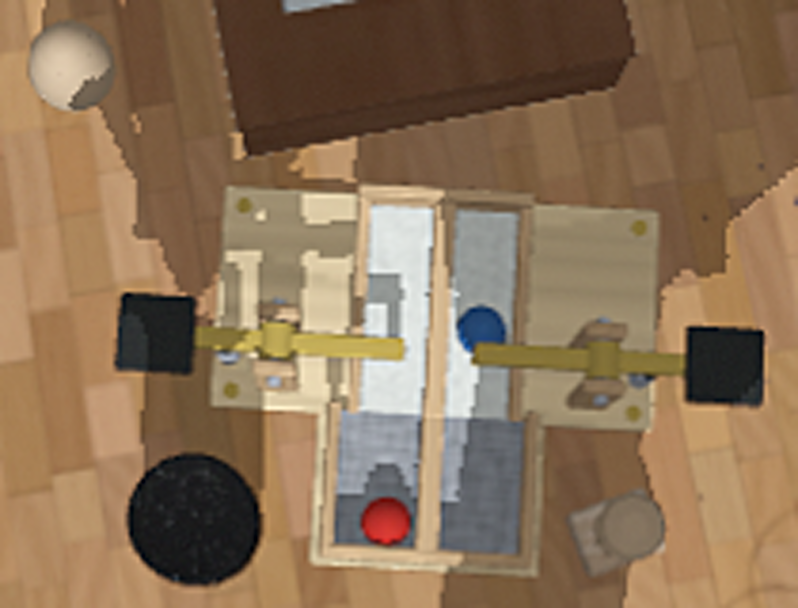

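View pics/sidec4.png

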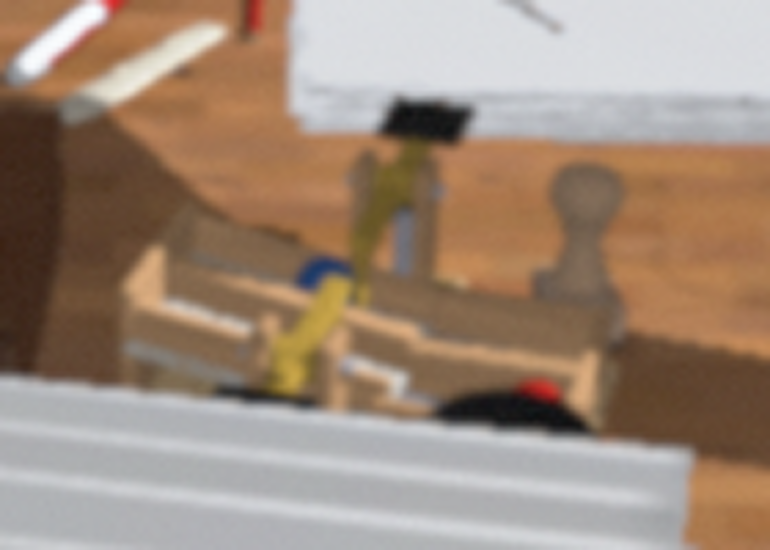

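In the top crop the red bead lies in the tray at (386,521), and the left pad (156,333) and tongue are back at their starting pixels. Blue (481,328), the jar, the egg and the stamp look unmoved. I'll settle the arm, compare once more and hand in.

```bash
python3 -m pendant '[{"translation":[0,0,0],"angular":[0,0,0]},{"translation":[0,0,0],"angular":[0,0,0]},{"translation":[0,0,0],"angular":[0,0,0]},{"translation":[0,0,0],"angular":[0,0,0]},{"translation":[0,0,0],"angular":[0,0,0]},{"translation":[0,0,0],"angular":[0,0,0]},{"translation":[0,0,0],"angular":[0,0,0]},{"translation":[0,0,0],"angular":[0,0,0]}]' 
python3 - <<'E'
from bench import arm,cams,job
from h import *
d=cams.get_image("top");pickle.dump(d,open("top5.pkl","wb"))
def red(d):
    i=d["image"].astype(int)[260:300,270:340]; m=(i[...,0]>120)&(i[...,1]<60)
    v,u=np.nonzero(m);return u.mean()+270,v.mean()+260
for n in("top4","top5"):
    p=atz(ld(n),red(ld(n)),.023)-[.4982,.0945,0]; print(red(ld(n)),R.from_euler("z",.0854).apply(p))
print(job.finish_job())
E
```

```text
t: 8.5
tcp_pos: [0.2767, 0.2207, 0.2443]
orientation: [3.142, -0.0, 1.137]
force: [-0.7, 0.1, 0.4]
finger_gap: 0.0
(np.float64(291.16831683168317), np.float64(277.28712871287127)) [-0.09726894  0.019587    0.023     ]
(np.float64(291.16326530612247), np.float64(277.2755102040816)) [-0.09724872  0.01959721  0.023     ]
the job is handed in; nothing more can be done
None
```

The job is handed in. It reports no verdict, but my last checks agreed with every end condition. The red bead was in the left lane, so I pressed the left lever's pad with the closed fingertips.

- **Pressing:** the first press lifted the gate but left the red bead in the lane, about 4 mm further forward. Pressing 3 mm deeper let it roll into the tray. I kept the lever down until the side view showed it there, then raised and backed the arm away.
- **Red bead:** the last two top pictures, about 1 s apart, put it at dispenser x -97 mm, y +20 mm, not moving.
- **Levers and blue bead:** in the pictures taken just after backing away, both levers were at their starting pixels and the blue bead was still behind its gate.
- **Bystanders:** the jar, egg and stamp showed no shift in those same pictures.
- **Force and time:** the highest tool force I read while pressing was about 6 N, and the job took about 8.5 s of the 32 s allowed.
- **Disagreements:** my two-view height for the right pad came out 5 mm low, and a rough one for the left hinge 7 mm high, both against the text. I used the given 70 mm pad height instead. With it, the pad spacing came to 259.7 mm against 260.
- **Not seen:** the left pad was hidden by the arm and the folders during the press, so I did not see the contact itself.

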